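# Work the cable duct in behind the post

## Robot

A 6-joint arm with a two-finger parallel gripper is mounted at the origin on the work surface. World frame = base frame: x ahead of the robot, y to its left, z up, the work surface at z = 0. Lengths are in m, angles in rad, forces in N, time in s.
With the tool pointing down it reaches from about 0.375 to 0.925 m from the base axis. Payload 5.7 kg.
Tool frame: the origin (TCP) lies at the very end of the fingers, on their centre line; the grasp point (between the pads) lies 19 mm behind it (grip_point_offset is the distance from the TCP to the grasp point, in m); z points along the fingers, y is the direction in which the jaws open and shut (so a half turn about z gives the same grasp; the last joint's range is limited). The gripper opens to 85 mm and grips with 20 to 120 N. Pads are 22 mm wide; open, the fingers measure 114 mm over their backs; the gripper's body (76 mm by 85 mm) begins 54 mm behind the grasp point. The pads swing forward as they close: fully open they stand 13 mm farther back than shut.
Start: joints at [1.034, 0.359, 1.51, -0, 1.272, -0.115], TCP at [0.246, 0.547, 0.231] pointing down, gripper open.
Joint ranges: [-2.97, 2.97], [-1.01, 2.36], [0.21, 2.38], [-0.96, 4.11], [0.2, 2.71], [-2.98, 2.98]. Speed limits (rad/s): [2.39, 2.39, 3.14, 3.14, 3.14, 3.14].

## Interface

Orientations are given as a rotation vector (axis times angle).
In Python, from rig import sense, grab_frame, hand_in, search_frame, grip_point_offset gives the robot as it stands. The module is installed in compiled form; this text tells all that it offers.
- The arm moves only by the shell command python3 -m inch 'ROWS' [FORCE]. ROWS is text: rows parted by semicolons, each of 7 numbers parted by spaces: the turn, a rotation vector about the tool's x, y, z in rad, then the shift along the tool's x, y, z in cm, then the closure, from 0 (fully open) to 1 (shut). A call has exactly 5 rows; each row is the pose to reach, as a shift and turn from the pose measured when the call began, along the tool's axes at that moment; what a row does not reach only later rows make up. A row lasts 1/10 s, in which the tool goes at most 50 mm and 8.59 degrees, less where a joint would pass 70% of its speed; a pose out of reach is approached as far as the arm can. A call with a gripper value outside its range is refused whole. The fingers move at their own pace and stop on an object; FORCE is the grip in N (left out, the last holds). Time passes only in rows, so rows that repeat a pose let the fingers close, or fill a call up. It gives the time, the measured TCP pose, the force and the opening at its end, in the units of the state.
- sense(): the state, without advancing time (a new reading comes with each control period).
- grab_frame(name): name is "scene" or "top"; returns a dict with "img" (384x512x3 uint8, red, green, blue), "vfov" (degrees; the focal length in pixels is half the picture's height over the tangent of half this angle, whatever the lens; pixels are square), "cx", "cy" (the principal point, pixels), "pose" (4x4, takes a point from camera to world coordinates). Camera axes: x right, y up, looking along -z (the intrinsics and any distortion apply to the point x, -y, -z); pixel columns grow to the right and rows downward; lengths in m; the calibration is good to about 2 mm. A picture is of the moment at which its call begins. There is no depth.
- hand_in(): hands the job in, once; it reports no verdict.
Trained networks look in the newest picture that a camera, given by its name, has taken for a name from the list of things; names that differ only in an ending like _2 or _b are one class to them, and where a whole thing is asked for, a point or a joint stands for the part that bears it (a point fixed in the world has none). Each returns a list of dicts, best first, with "conf" (0 to 1); they miss things now and then, are a little off and sometimes report something else, mostly with a low value. They report only what shows in the picture. A call takes as long as a camera call. They do not tell look-alikes from the thing itself.
- search_frame(camera, name): "rect" ([centre column, centre row, width, height] as shares, 0 to 1, of the picture: columns of its width, rows of its height, round what is visible of it).
The state is a dict: "time": time; "joints": joint angles; "joint_velocities": joint speeds; "joint_torque": joint torques, N m; "ee_pos": TCP position; "tcp_rot": TCP orientation; "force": force on the tool from outside, world axes, zero at the start; "torque": the same for the moment, N m; "finger_gap": opening from 0.0 (shut) to 1.0 (fully open).
Only numpy, scipy, OpenCV 4.12 (cv2) and the standard library are available. Lean on these libraries where they do the work, as an engineer would, in place of code of your own. Each camera call takes 0.05 s, during which the arm holds its last target. There are 200 camera calls.

## Task

Push the loose length of aluminium cable duct into the timber bay on the board, so that it ends up behind the steel post, flat against the bay's back rail and between its two end cheeks; push one end and then the other with closed fingers to angle it round the post. Slide it on the board only: do not pinch it, get the fingers astride it, lift it or tip it, and leave the tape roll, plug, rubber boot and screwdriver where they are.

Things in the scene. Friction and masses are not known exactly. Their poses are not given: they have to be found in the camera images.
- duct: The loose piece: straight aluminium box-section cable duct with dark slots along its sides, 240 mm long, 26 wide, 28 high, 0.2 to 0.4 kg. Origin: centre of its underside. Its y axis runs along its length, x across, z up; both ends are alike. It starts on the robot's side of the post, within 0.2 rad of parallel to the bay's rail.
- duct_end_a (a point): Centre of the duct's end face at its own +y end, 14 mm above its underside.
- duct_end_b (a point): Centre of the duct's end face at its own -y end, 14 mm above its underside.
- bay: Fixed timber bay, no floor, open to the robot's side: back rail (340 long, 20 thick, 40 mm high) and at each end a cheek (30 thick, 40 high) standing 50 mm out of it towards the robot, inner faces 280 mm apart. Origin: on the board, middle of the rail's inner face. x points away from the robot into the rail, y along it to the robot's left; inside is x < 0, y from -140 to +140 mm.
- post: Fixed upright steel post, 24 mm diameter, 60 high. Origin: centre of its foot. It stands before the bay's mouth, 75 mm out from the rail's inner face and 70 mm left or right (by chance) of the bay's middle. The duct's end on that side must pass between post and far cheek, slide behind the post, then the other end swings in. The flat disc in the mirrored place is an empty socket, no obstacle.
- tape: Bystander: black tape roll, 64 mm across, 19 mm high, lying flat beyond the rail. Origin: centre of its underside.
- plug: Bystander: white plastic connector block, 40 x 34 x 24 mm, to the left of the bay. Origin: centre of its underside.
- boot: Bystander: black rubber boot (flanged grommet), 56 mm across the flange, 40 mm high, to the right of the bay. Origin: centre of its underside.
- driver: Bystander: screwdriver lying beyond the rail. Origin: on its underside.
Mind the look-alikes: they are no part of the job. Of the things that look like the duct, the middle-sized one is meant.

How it is judged:
At the end, for the whole second after the job is handed in: The duct lies flat on the board in the bay, both its ends within 6 mm of touching the back rail and between the cheeks, at rest (x of duct_end_a in the frame of bay between -0.019 and 0 m and x of duct_end_b in the frame of bay between -0.019 and 0 m and y of duct_end_a in the frame of bay between -0.142 and 0.142 m and y of duct_end_b in the frame of bay between -0.142 and 0.142 m and height (world z) of duct below 0.004 m and angle between duct's own z axis and vertical below 0.05 rad and linear speed of duct below 0.01 m/s and angular speed of duct below 0.05 rad/s).
It fails at once if the duct is lifted off the board (10 mm) or tipped (0.2 rad) (height (world z) of duct above 0.01 m or angle between duct's own z axis and vertical above 0.2 rad).
It fails at once if the duct is pinched or taken between the fingers (contact force between the fingers and duct above 0.5 N and x of the grasp point in the frame of duct between -0.01 and 0.01 m and y of the grasp point in the frame of duct between -0.115 and 0.115 m and z of the grasp point in the frame of duct below 0.036 m).
It fails at once if a bystander is moved more than 30 mm (distance of any of tape, plug, boot, driver from where it was at the start of the episode above 0.03 m).
It also fails if it takes over 72 s, if anything falls off the work surface, if the arm or the gripper's body presses on something with over 40 N, if the wrist force passes 120 N, or if a joint passes its speed limit or range.

## Working session

There is one attempt and no reset: what is moved stays moved. The work goes in short steps, Python scripts to look and compute and a shell command to move; the robot and the scene stay as the last step left them, time stands still between calls to the robot, and variables do not carry over. Pictures are saved under pics/ and viewed, about 8 in all and at most 12, crops included, and the job is handed in when it is done.

```bash
mkdir -p pics; cat > h.py <<'E'
import numpy as np, cv2
from rig import *
def ray(f,u,v):
    H=f["img"].shape[0]; fl=H/2/np.tan(np.radians(f["vfov"])/2)
    d=np.array([(u-f["cx"])/fl,-(v-f["cy"])/fl,-1]); P=np.array(f["pose"]); return P[:3,3],P[:3,:3]@d
def px2w(f,u,v,z=0):
    o,d=ray(f,u,v); return (o+d*(z-o[2])/d[2])
def w2px(f,p):
    H=f["img"].shape[0]; fl=H/2/np.tan(np.radians(f["vfov"])/2)
    P=np.array(f["pose"]); c=P[:3,:3].T@(np.array(p)-P[:3,3]); return f["cx"]-fl*c[0]/c[2], f["cy"]+fl*c[1]/c[2]
def save(f,n,crop=None,s=1):
    im=f["img"][:,:,::-1]
    if crop: a,b,c,d=crop; im=im[b:d,a:c]
    cv2.imwrite("pics/"+n,cv2.resize(im,None,fx=s,fy=s,interpolation=cv2.INTER_CUBIC))
E
python3 - <<'E'
from h import *
for c in ("scene","top"):
    f=grab_frame(c); save(f,c+"0.png",s=1.5); print(c,{k:(np.round(v,3).tolist() if k=="pose" else v) for k,v in f.items() if k!="img"})
    for n in ("duct","bay","post","tape","plug","boot","driver"):
        for r in search_frame(c,n):
            u,v=r["rect"][0]*512,r["rect"][1]*384; print(n,round(r["conf"],2),np.round([u,v,r["rect"][2]*512,r["rect"][3]*384]),px2w(f,u,v,.02).round(3))
s=sense(); print(s, grip_point_offset)
E
```

```text
scene {'vfov': 48.50244844497759, 'cx': 252.93208141121573, 'cy': 191.68374885532242, 'pose': [[-0.814, -0.444, 0.373, 0.977], [0.58, -0.623, 0.525, 0.645], [-0.001, 0.644, 0.765, 0.979], [0.0, 0.0, 0.0, 1.0]]}
duct 0.84 [374. 218. 106.  77.] [0.29  0.264 0.02 ]
duct 0.81 [270. 199.  44.  68.] [0.487 0.04  0.02 ]
duct 0.64 [334. 327.  22.  18.] [0.594 0.432 0.02 ]
duct 0.55 [251. 121.  23.  35.] [ 0.33  -0.274  0.02 ]
bay 0.9 [233. 231.  91. 103.] [0.634 0.07  0.02 ]
post 0.51 [262. 233.  12.  13.] [0.574 0.12  0.02 ]
tape 0.7 [196. 260.  25.  26.] [0.764 0.092 0.02 ]
plug 0.57 [335. 327.  23.  18.] [0.594 0.432 0.02 ]
boot 0.64 [148. 142.  14.  18.] [ 0.667 -0.384  0.02 ]
boot 0.18 [233. 231.  89. 102.] [0.634 0.069 0.02 ]
driver 0.59 [147. 204.  57.  31.] [ 0.784 -0.151  0.02 ]
top {'vfov': 42.54825274011049, 'cx': 254.48704056089528, 'cy': 186.3182425276672, 'pose': [[0.076, 0.974, -0.213, 0.214], [-0.997, 0.075, -0.012, -0.014], [0.005, 0.213, 0.977, 1.53], [0.0, 0.0, 0.0, 1.0]]}
duct 0.95 [245. 204.  72.  27.] [0.484 0.029 0.02 ]
duct 0.8 [166. 264. 116.  27.] [0.283 0.254 0.02 
[... 347 characters left out ...]
 33.] [ 0.812 -0.164  0.02 ]
{'time': 0.8, 'joints': array([ 1.03389733e+00,  3.58781355e-01,  1.51040264e+00,  2.51996059e-05,
        1.27249569e+00, -1.15091745e-01]), 'joint_velocities': array([-0.00089334,  0.00059146, -0.00091621,  0.0006262 , -0.00122905,
       -0.00059201]), 'joint_torque': array([ 7.33496254e-04, -5.27511871e+01, -2.79043794e+01, -5.24658844e-05,
        1.31928919e-03,  1.11994450e-05]), 'ee_pos': array([0.2456253 , 0.54738786, 0.23127688]), 'tcp_rot': array([-6.57673039e-01, -3.07192970e+00,  1.17383069e-04]), 'force': array([ 0.94291337, -0.18074411, -0.55520608]), 'torque': array([-0.03228849,  0.01530611,  0.00444975]), 'finger_gap': 1.0010210002732005} 0.0187
```

View pictures.

View pics/scene0.png

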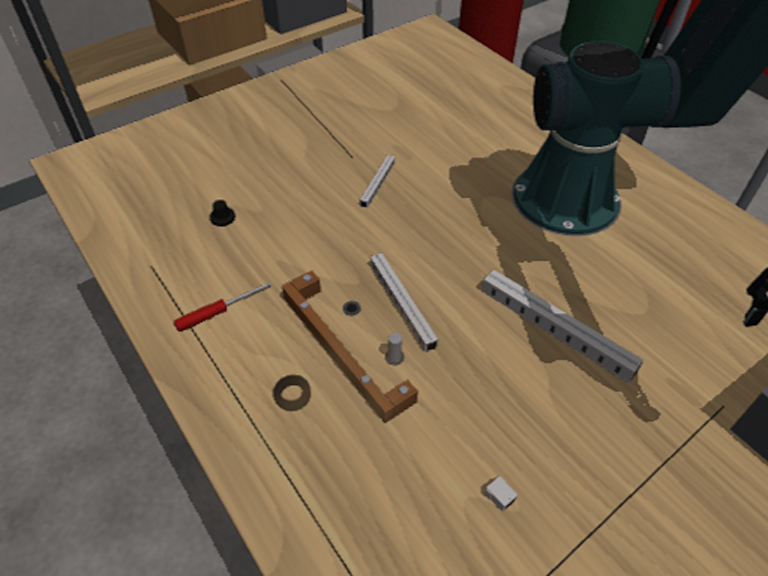

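View pics/top0.png

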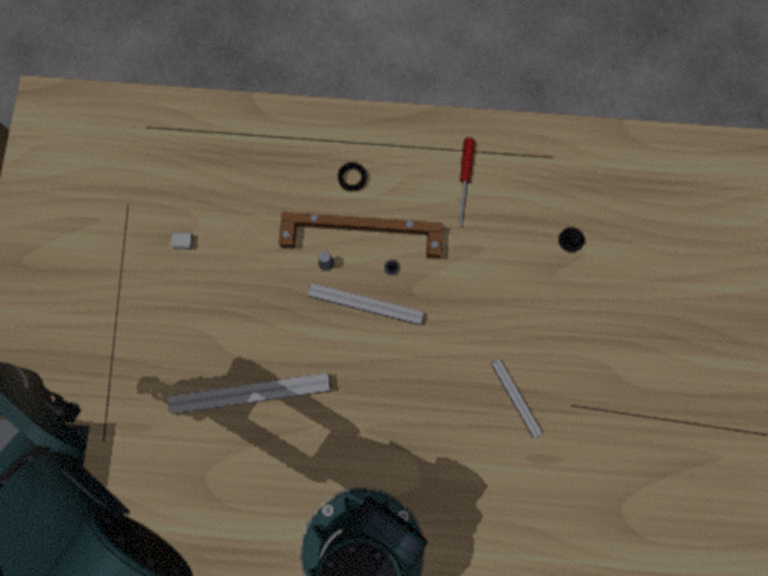

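```bash
python3 - <<'E'
import cv2
for n,(a,b,c,d) in (("top0",(240,190,480,350)),("scene0",(260,220,500,440))):
    i=cv2.imread(f"pics/{n}.png")[b:d,a:c]; cv2.imwrite(f"pics/{n}c.png",cv2.resize(i,None,fx=3,fy=3,interpolation=cv2.INTER_CUBIC) if n=="top0" else cv2.resize(i,None,fx=2.5,fy=2.5))
a=cv2.imread("pics/top0c.png");cv2.imwrite("pics/close.png",a)
E
```

```text
(no output)
```

View pics/close.png

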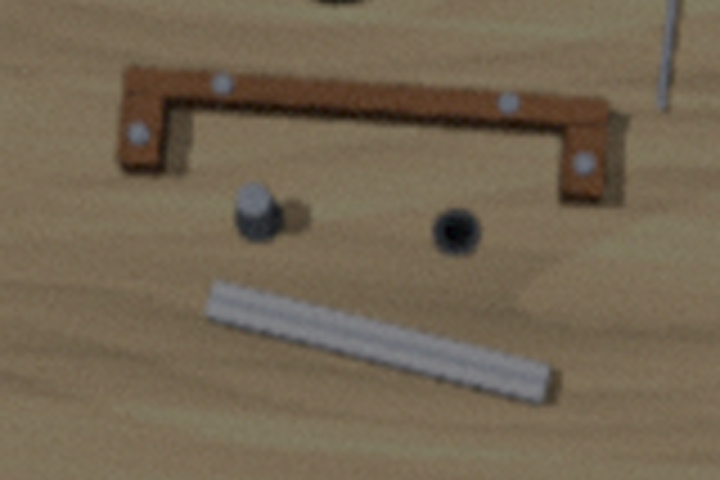

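The picture shows three look-alikes, in top-picture pixels at 1.5x: a long one at (250,393), a middle one at (367,303) and a short one at (517,398). I take the middle one. The post is on the left, with its foot at about (326,265).

```bash
cat > fit.py <<'E'
from h import *
from scipy.optimize import minimize
def box(x0,x1,y0,y1,h): return np.array([[x,y,z] for x in(x0,x1) for y in(y0,y1) for z in(0,h)])
BAY=[box(0,.02,-.17,.17,.04),box(-.05,0,.14,.17,.04),box(-.05,0,-.17,-.14,.04)]
DUCT=[box(-.013,.013,-.12,.12,.028)]
def place(b,p):
    c,s=np.cos(p[2]),np.sin(p[2]); return np.c_[p[0]+c*b[:,0]-s*b[:,1],p[1]+s*b[:,0]+c*b[:,1],b[:,2]]
def sil(f,boxes,p,S=4):
    m=np.zeros((384*S,512*S),np.uint8)
    for b in boxes:
        q=np.array([w2px(f,x) for x in place(b,p)]); cv2.fillConvexPoly(m,cv2.convexHull(((q+.5)*S-.5).round().astype(np.int32)),255)
    return cv2.resize(m,(512,384),interpolation=cv2.INTER_AREA)/255.
def mask(f,kind):
    h=cv2.cvtColor(f["img"],cv2.COLOR_RGB2HSV).astype(int); H,S,V=h[...,0],h[...,1],h[...,2]
    m=((H<12)|(H>172))&(S>110)&(V>20) if kind=="bay" else (S<70)&(V>60)
    return m.astype(float)
def fit(f,kind,p0,r=.06,step=.01):
    B=BAY if kind=="bay" else DUCT; p0=np.array(p0,float)
    roi=cv2.dilate((sil(f,B,p0)>0).astype(np.uint8),np.ones((25,25)))>0
    m=mask(f,kind)*roi; g=cv2.GaussianBlur(m,(0,0),.7)
    c=lambda p:((cv2.GaussianBlur(sil(f,B,p),(0,0),.7)-g)**2).sum()
    sx=np.array([p0+np.array(d) for d in ([0,0,0],[step,0,0],[0,step,0],[0,0,.06])])
    o=minimize(c,p0,method="Nelder-Mead",options=dict(initial_simplex=sx,xatol=2e-4,fatol=.05,maxiter=200)); return o.x,o.fun,m.sum()
def toeb(b,p): 
    c,s=np.cos(b[2]),np.sin(b[2]); d=np.array(p[:2])-b[:2]; return np.array([c*d[0]+s*d[1],-s*d[0]+c*d[1]])
E
python3 - <<'E'
from fit import *
for c in("top","scene"):
    f=grab_frame(c)
    b=fit(f,"bay",[.65,.06,-.0]); d=fit(f,"duct",[.485,.03,-.2]); print(c,b,d)
    im=f["img"][:,:,::-1].copy()
    for B,p in((BAY,b[0]),(DUCT,d[0])):
        k=(sil(f,B,p)>.5).astype(np.uint8); cs,_=cv2.findContours(k,0,2); cv2.drawContours(im,cs,-1,(0,255,0),1)
    if c=="top": ov=im[120:240,160:320]
    else: ov=np.hstack([cv2.resize(ov,None,fx=2.4,fy=2.4,interpolation=0),im[150:290,175:305].repeat(2,0).repeat(2,1)[:288].copy() if 0 else cv2.resize(im[150:290,175:305],(288,288),interpolation=0)])
cv2.imwrite("pics/ov.png",ov)
E
```

```text
top (array([0.64875505, 0.05262461, 0.03391029]), np.float64(912.4832902231515), np.float64(217.0)) (array([ 0.49039416,  0.03362441, -0.17919464]), np.float64(88.24376834919633), np.float64(996.0))
scene (array([ 0.63057935, -2.15049085,  1.38049591]), np.float64(4.1379653110014525), np.float64(20.0)) (array([ 0.48657319,  0.02899999, -0.1812508 ]), np.float64(150.4324633253676), np.float64(862.0))
```

View pics/ov.png

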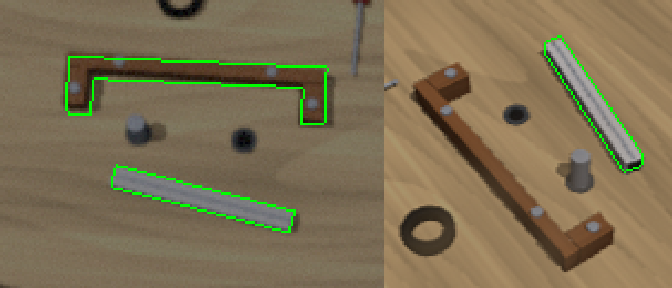

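```bash
python3 - <<'E'
import re
s=open("fit.py").read()
s=s.replace('((H<12)|(H>172))&(S>110)&(V>20)','(lab[...,1]-np.median(lab[...,1])>8)').replace('h=cv2.cvt','lab=cv2.cvtColor(f["img"],cv2.COLOR_RGB2LAB).astype(int); h=cv2.cvt',1)
open("fit.py","w").write(s)
E
python3 - <<'E'
from fit import *
out=[]
for c in("top","scene"):
    f=grab_frame(c)
    h=cv2.cvtColor(f["img"],cv2.COLOR_RGB2LAB)
    px=(240,148) if c=="top" else (222,220)
    print(h[px[1]-2:px[1]+3,px[0]], np.median(h[...,1]))
    b=fit(f,"bay",[.65,.06,.03]); print(c,b)
    k=(sil(f,BAY,b[0])>.5).astype(np.uint8); im=f["img"][:,:,::-1].copy(); im[...,2][mask(f,"bay")>0]=255
    cs,_=cv2.findContours(k,0,2); cv2.drawContours(im,cs,-1,(0,255,0),1)
    out.append(cv2.resize(im[120:240,160:320] if c=="top" else im[160:290,170:330],(384,288),interpolation=0))
cv2.imwrite("pics/ov2.png",np.hstack(out))
E
```

```text
[[ 76 137 144]
 [ 71 140 146]
 [ 76 136 147]
 [ 74 137 145]
 [ 60 139 146]] 130.0
top (array([0.65291949, 0.05678171, 0.03600423]), np.float64(962.5650037165453), np.float64(186.0))
[[143 133 151]
 [140 133 151]
 [140 132 151]
 [131 133 150]
 [ 95 136 148]] 132.0
scene (array([ 0.64537666,  0.03787369, -0.0176575 ]), np.float64(993.7909453113966), np.float64(610.0))
```

View pics/ov2.png

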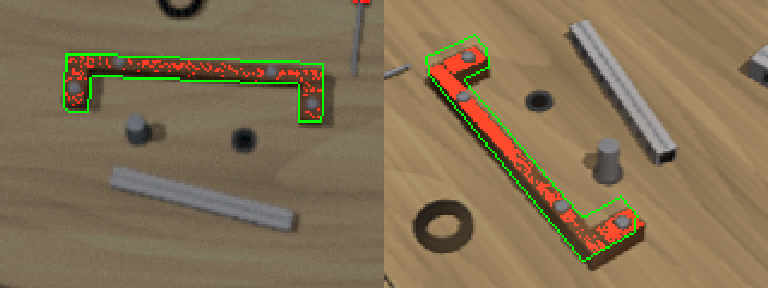

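```bash
python3 - <<'E'
s=open("fit.py").read()
s=s.replace('(lab[...,1]-np.median(lab[...,1])>8)','(lab[...,1]-np.median(lab[...,1])>4)').replace('lab=cv2.cvtColor(f["img"]','lab=cv2.cvtColor(cv2.GaussianBlur(f["img"],(0,0),1.)')
open("fit.py","w").write(s)
E
python3 - <<'E'
from fit import *
out=[]
for c in("top","scene"):
    f=grab_frame(c)
    b=fit(f,"bay",[.65,.06,.03]); print(c,b)
    for q in ((-.075,.07,0),):
        w=place(np.array([q]),b[0]); print("post",w, w2px(f,w[0]))
    k=(sil(f,BAY,b[0])>.5).astype(np.uint8); im=f["img"][:,:,::-1].copy(); m=mask(f,"bay")>0; im[...,2][m]=255
    cs,_=cv2.findContours(k,0,2); cv2.drawContours(im,cs,-1,(0,255,0),1)
    u=w2px(f,w[0]); cv2.circle(im,(round(u[0]),round(u[1])),1,(255,0,0),-1)
    out.append(cv2.resize(im[120:240,160:320] if c=="top" else im[160:290,170:330],(384,288),interpolation=0))
cv2.imwrite("pics/ov3.png",np.hstack(out))
E
```

```text
top (array([0.65295156, 0.05586645, 0.02076535]), np.float64(340.6862599166914), np.float64(822.0))
post [[0.57651426 0.12429407 0.        ]] (np.float64(217.66764645743837), np.float64(174.45812994588692))
scene (array([ 0.64443776,  0.04982693, -0.00500804]), np.float64(539.5585885359314), np.float64(1115.0))
post [[0.56978927 0.12020165 0.        ]] (np.float64(263.11556275049384), np.float64(236.01153107160792))
```

View pics/ov3.png

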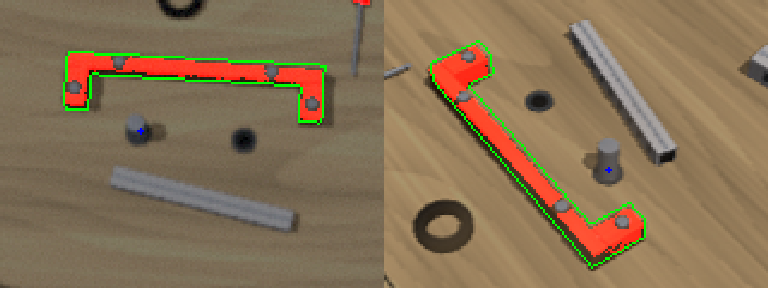

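```bash
cat >> fit.py <<'E'
def fit2(fs,kind,p0):
    B=BAY if kind=="bay" else DUCT; L=[]
    for f in fs:
        roi=cv2.dilate((sil(f,B,p0)>0).astype(np.uint8),np.ones((17,17)))>0
        m=mask(f,kind)*roi; m=cv2.morphologyEx(m,cv2.MORPH_CLOSE,np.ones((5,5)))
        L.append((f,cv2.GaussianBlur(m,(0,0),.7)))
    c=lambda p:sum(((cv2.GaussianBlur(sil(f,B,p),(0,0),.7)-g)**2).sum() for f,g in L)
    p0=np.array(p0,float); sx=np.array([p0+np.array(d) for d in ([0,0,0],[.01,0,0],[0,.01,0],[0,0,.04])])
    o=minimize(c,p0,method="Nelder-Mead",options=dict(initial_simplex=sx,xatol=2e-4,fatol=.05)); return o.x,o.fun
E
python3 - <<'E'
from fit import *
fs=[grab_frame("top"),grab_frame("scene")]
for k,p in(("bay",[.649,.053,.01]),("duct",[.488,.031,-.18])):
    print(k,fit2(fs,k,p),[fit2([f],k,p) for f in fs])
np.save("b.npy",fit2(fs,"bay",[.649,.053,.01])[0])
f=fs[0]
# screws in the cheek tops, z=.04 ; crop px
for x,y in((138,133),(583,162),(223,84),(509,102)): print("screw",px2w(f,(240+x/3)/1.5-.2,(190+y/3)/1.5-.2,.041).round(4))
for z,x,y in((.06,254,195),(0,258,225),(0,457,232)): print(z,px2w(f,(240+x/3)/1.5-.2,(190+y/3)/1.5-.2,z).round(4))
s=fs[1]
for n,z,x,y in(("L",.04,623,222),("R",.04,468,57),("posttop",.06,608,146),("sock",0,539,101)):
    print(n,px2w(s,170+(x-384)/2.4-.3,160+y/2.215-.3,z).round(4))
print(sense()["time"])
E
```

```text
bay (array([0.6495406 , 0.05570106, 0.01131077]), np.float64(823.0340384594538)) [(array([0.65311989, 0.05504749, 0.01215599]), np.float64(252.06310267844484)), (array([ 0.64459937,  0.05067839, -0.00348539]), np.float64(479.37871905977005))]
duct (array([ 0.48937569,  0.03327345, -0.17865746]), np.float64(58.54794471220383)) [(array([ 0.49037277,  0.03519012, -0.17604044]), np.float64(18.749503523648926)), (array([ 0.48805752,  0.0307809 , -0.18068323]), np.float64(28.700575631835083))]
screw [0.6194 0.2109 0.041 ]
screw [ 0.6224 -0.0992  0.041 ]
screw [0.6593 0.1553 0.041 ]
screw [ 0.6617 -0.045   0.041 ]
0.06 [0.5766 0.1246 0.06  ]
0 [0.5698 0.1254 0.    ]
0 [ 0.5756 -0.0156  0.    ]
L [0.6169 0.2094 0.04  ]
R [ 0.6201 -0.0999  0.04  ]
posttop [0.5754 0.1257 0.06  ]
sock [ 0.5745 -0.0156  0.    ]
1.2
```

Choice: duct = middle one, pose (.489, .033, yaw -.179). The bay is at (.650, .055, yaw .0105); the screws, post and socket agree on this. The post is on the left. Plan:
1. Push the left end face about 55 mm to the right.
2. Push the left end forward past the post.
3. Push the right end face forward and left.
4. Swing the right end in.

```bash
cat >> fit.py <<'E'
from scipy.spatial.transform import Rotation as Ro
BP=np.array([.650,.0552,.0105])
def go(x,y,z,yaw,frame="bay"):
    "print tool shift cm / turn to a target given in bay frame (yaw rel. bay)"
    s=sense(); R=Ro.from_rotvec(s["tcp_rot"]).as_matrix()
    w=place(np.array([[x,y,z]]),BP)[0]; psi=yaw+BP[2]
    T=np.c_[[-np.cos(psi),-np.sin(psi),0],[-np.sin(psi),np.cos(psi),0],[0,0,-1]]
    print("turn",Ro.from_matrix(R.T@T).as_rotvec().round(3),"shift cm",(R.T@(w-s["ee_pos"])*100).round(2))
def st():
    s=sense(); print("t",s["time"],"bay",toeb(BP,s["ee_pos"]).round(4),"z",s["ee_pos"][2].round(4),"F",np.round(s["force"],1),"gap",round(s["finger_gap"],3))
def duct(p0=None,both=True):
    if p0 is None: p0=np.load("d.npy")
    fs=[grab_frame("top")]+([grab_frame("scene")] if both else [])
    p,c=fit2(fs,"duct",p0); 
    p,c=fit2(fs,"duct",p); np.save("d.npy",p)
    ends=[toeb(BP,place(np.array([[0,e,0]]),p)[0]).round(4) for e in(.12,-.12)]
    print("duct",p.round(4),"cost",round(c,1),"A",ends[0],"B",ends[1],"yaw",round(p[2]-BP[2],3)); return fs,p
E
python3 -c "
from fit import *
np.save('d.npy',[.4894,.0333,-.1787])"
python3 -m inch '0 0 -.1 -4 -2 1.5 1; 0 0 -.2 -8 -4 3 1; 0 0 -.24 -12 -6.5 4 1; 0 0 -.24 -16 -8.5 5 1; 0 0 -.24 -20 -10.5 6 1' 30
python3 -c "
from fit import *
st(); a=toeb(BP,[.5187,.1957]); print(a); go(a[0],a[1],.1,-.189)"
```

```text
time: 1.7
ee_pos: [0.386, 0.3683, 0.1711]
tcp_rot: [0.284, 3.128, 0.0]
force: [0.5, 0.6, -0.1]
finger_gap: 0.144
t 1.7 bay [-0.2607  0.3158] z 0.1711 F [ 0.5  0.6 -0.1] gap 0.144
[-0.12981754  0.14187088]
turn [ 0.     0.    -0.003] shift cm [-16.17 -14.58   7.11]
```

```bash

python3 -m inch '0 0 0 -3.5 -3 1.4 1; 0 0 0 -7 -6 2.8 1; 0 0 0 -10.5 -9 4.2 1; 0 0 0 -13.5 -12 5.6 1; 0 0 0 -16.2 -14.6 7.1 1' | tail -1
python3 -m inch '0 0 0 0 0 3 1; 0 0 0 0 0 6 1; 0 0 0 0 0 8 1; 0 0 0 0 0 9 1; 0 0 0 0 0 9 1' | tail -1
python3 -c "
from fit import *
st(); a=toeb(BP,[.5187,.1957]); go(a[0],a[1],.008,-.189)"
```

```text
finger_gap: 0.0
finger_gap: 0.003
t 2.7 bay [-0.1287  0.1396] z 0.0087 F [-0.4  0.   0.3] gap 0.003
turn [-0.    -0.001 -0.004] shift cm [0.15 0.2  0.07]
```

```bash

python3 -m inch '0 0 0 .1 -1 0 1; 0 0 0 .1 -2 0 1; 0 0 0 .1 -3 0 1; 0 0 0 .1 -4 0 1; 0 0 0 .1 -5 0 1' | egrep 'force|pos'
python3 -m inch '0 0 0 0 -1 0 1; 0 0 0 0 -1.8 0 1; 0 0 0 0 -2.6 0 1; 0 0 0 0 -3.3 0 1; 0 0 0 0 -3.3 0 1' | egrep 'force|pos'
python3 - <<'E'
from fit import *
st(); p=np.load("d.npy"); p[:2]-=.055*np.array([.178,.984]); fs,p=duct(p)
E
```

```text
ee_pos: [0.5109, 0.1441, 0.0097]
force: [0.6, 4.4, 4.5]
ee_pos: [0.5046, 0.1106, 0.0096]
force: [-0.7, -0.3, -0.8]
t 3.7 bay [-0.1448  0.0569] z 0.0096 F [-0.7 -0.3 -0.8] gap 0.003
duct [ 0.4789 -0.0234 -0.2007] cost 271.3 A [-0.1468  0.0406] B [-0.1971 -0.1941] yaw -0.211
```

```bash

python3 -m inch '0 0 0 0 1 0 1; 0 0 0 0 1 -2.5 1; 0 0 0 0 1 -5 1; 0 0 0 2.5 -1 -5 1; 0 0 0 5 -2 -5 1' | egrep 'force|pos'
python3 - <<'E'
from fit import *
st(); duct(both=False); go(-.196,.028,.009,-.21)
E
```

```text
ee_pos: [0.4517, 0.1006, 0.0599]
force: [-0.8, 0.4, 0.3]
t 4.3 bay [-0.1979  0.0474] z 0.0599 F [-0.8  0.4  0.3] gap -0.0
duct [ 0.4761 -0.0383 -0.1937] cost 152.0 A [-0.1505  0.0258] B [-0.1992 -0.2092] yaw -0.204
turn [-0.002 -0.007  0.017] shift cm [-1.35 -1.67  4.97]
```

```bash
python3 - <<'E'
from fit import *
f=grab_frame("scene"); p=[.479,-.0234,-.2]
print(fit2([f],"duct",p))
g=grab_frame("top")
o=[]
for q,h,(a,b,c,d) in((fit2([f],"duct",p)[0],f,(200,120,340,240)),(fit2([g],"duct",p)[0],g,(160,120,330,240))):
    im=h["img"][:,:,::-1].copy(); cs,_=cv2.findContours((sil(h,DUCT,q)>.5).astype(np.uint8),0,2); cv2.drawContours(im,cs,-1,(0,255,0),1)
    o.append(cv2.resize(im[b:d,a:c],(390,330),interpolation=0))
cv2.imwrite("pics/v7.png",np.hstack(o))
E
```

```text
(array([ 0.47814237, -0.02247882, -0.18355543]), np.float64(31.33572031364952))
```

View pics/v7.png

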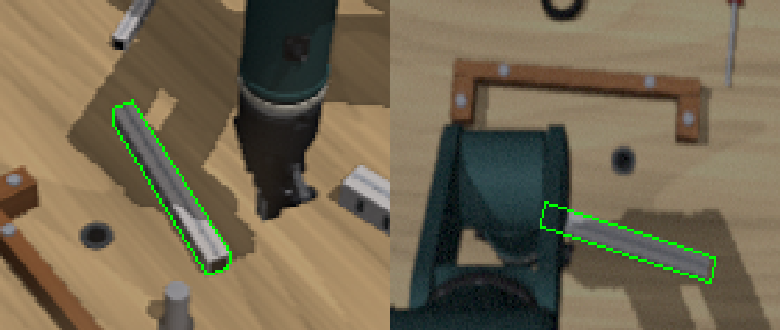

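```bash
python3 - <<'E'
s=open("fit.py").read()
i=s.index("def duct("); s=s[:i]+'''def duct(p0=None,cams=("scene",)):
    if p0 is None: p0=np.load("d.npy")
    fs=[grab_frame(c) for c in cams]
    p,c=fit2(fs,"duct",p0); p,c=fit2(fs,"duct",p); np.save("d.npy",p)
    q=p+(np.array([.0013,.0025,.002]) if cams==("scene",) else 0)
    ends=[toeb(BP,place(np.array([[0,e,0]]),q)[0]).round(4) for e in(.12,-.12)]
    print("duct",q.round(4),"cost",round(c,1),"A",ends[0],"B",ends[1],"yaw",round(q[2]-BP[2],3)); return fs,p
'''
open("fit.py","w").write(s)
E
python3 -m inch '0 0 0 -.8 -.8 0 1; 0 0 0 -1.3 -1.5 1.5 1; 0 0 0 -1.3 -1.5 3 1; 0 0 0 -1.3 -1.5 4.5 1; 0 0 0 -1.3 -1.5 5 1' | egrep 'force|pos'
python3 -m inch '0 0 0 -1.1 .2 0 1; 0 0 0 -2.2 .45 0 1; 0 0 .09 -3.5 .5 0 1; 0 0 .18 -4.8 .5 0 1; 0 0 .27 -6.1 .5 0 1' | egrep 'force|pos'
python3 - <<'E'
from fit import *
st(); duct([.50,-.03,-.4]); go(-.0985,.005,.009,-.75)
E
```

```text
ee_pos: [0.4598, 0.0833, 0.0077]
force: [-1.0, -0.2, 0.1]
ee_pos: [0.5231, 0.0772, 0.0083]
force: [-1.3, -0.5, -0.9]
t 5.45 bay [-0.1266  0.0233] z 0.0083 F [-1.3 -0.5 -0.9] gap 0.001
duct [ 0.504  -0.0091 -0.4704] cost 245.0 A [-0.0912  0.0436] B [-0.2022 -0.1692] yaw -0.481
turn [0.001 0.003 0.279] shift cm [-3.03 -0.47 -0.02]
```

```bash

python3 -m inch '0 0 .07 -.8 -.1 0 1; 0 0 .14 -1.6 -.2 0 1; 0 0 .21 -2.3 -.3 0 1; 0 0 .28 -3.1 -.4 0 1; 0 0 .28 -3.1 -.4 0 1' | egrep 'force|pos'
python3 - <<'E'
from fit import *
st(); fs,p=duct([.53,-.03,-.7]); 
im=fs[0]["img"][:,:,::-1].copy(); cs,_=cv2.findContours((sil(fs[0],DUCT,p)>.5).astype(np.uint8),0,2); cv2.drawContours(im,cs,-1,(0,255,0),1)
cv2.imwrite("pics/v8.png",cv2.resize(im[110:290,160:340],(600,600),interpolation=0))
E
```

```text
ee_pos: [0.5549, 0.0591, 0.0096]
force: [-0.3, -0.5, -1.1]
t 6.0 bay [-0.095   0.0049] z 0.0096 F [-0.3 -0.5 -1.1] gap 0.0
duct [ 0.5184 -0.0296 -0.6259] cost 398.6 A [-0.0612  0.0131] B [-0.2038 -0.1799] yaw -0.636
```

View pics/v8.png

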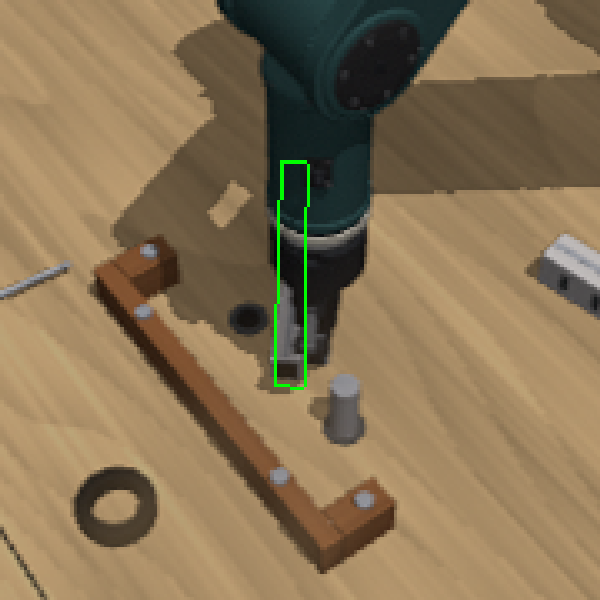

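```bash

python3 -m inch '0 0 0 1 0 0 1; 0 0 0 2 0 -2 1; 0 0 0 4 -3 -5 1; 0 0 0 7 -7 -7 1; 0 0 0 9 -11 -7 1' | egrep 'force|pos'
python3 - <<'E'
from fit import *
st(); go(-.24,-.225,.08,-.64)
E
```

```text
ee_pos: [0.4129, 0.0392, 0.0805]
force: [0.1, -1.0, -0.8]
t 6.55 bay [-0.2373 -0.0135] z 0.0805 F [ 0.1 -1.  -0.8] gap -0.002
turn [ 0.006  0.008 -0.105] shift cm [-14.14 -15.74   0.07]
```

```bash

python3 -m inch '0 0 -.03 -3 -3.3 0 1; 0 0 -.06 -6 -6.6 0 1; 0 0 -.1 -9 -10 0 1; 0 0 -.1 -12 -13.3 0 1; 0 0 -.1 -14 -15.7 0 1' | egrep 'force|pos'
python3 - <<'E'
from fit import *
st(); f=duct([.52,-.03,-.67])[0]; p=duct(cams=("top",))[1]; duct(cams=("top","scene")); 
E
```

```text
ee_pos: [0.4117, -0.1732, 0.0811]
force: [0.2, -0.4, 0.4]
t 7.05 bay [-0.2407 -0.2259] z 0.0811 F [ 0.2 -0.4  0.4] gap 0.001
duct [ 0.5088 -0.0326 -0.7155] cost 37.4 A [-0.0624  0.0034] B [-0.2218 -0.1761] yaw -0.726
duct [ 0.5259 -0.0173 -0.7568] cost 604.5 A [-0.0416  0.0152] B [-0.2082 -0.1576] yaw -0.767
duct [ 0.5197 -0.0201 -0.7088] cost 686.1 A [-0.052   0.0164] B [-0.2102 -0.1642] yaw -0.719
```

```bash

python3 - <<'E'
from fit import *
go(-.252,-.210,.009,-.726)
E
```

```text
turn [0.006 0.007 0.081] shift cm [1.7  0.39 7.15]
```

```bash

python3 -m inch '0 0 .08 1.7 .4 0 1; 0 0 .08 1.7 .4 3 1; 0 0 .08 1.7 .4 6 1; 0 0 .08 1.7 .4 7.1 1; 0 0 .08 1.7 .4 7.1 1' | egrep 'force|pos'
python3 -m inch '0 0 0 0 1.2 0 1; 0 0 0 0 2.4 0 1; 0 0 0 0 3.4 0 1; 0 0 0 0 4.4 0 1; 0 0 0 0 5.4 0 1' | egrep 'force|pos'
python3 - <<'E'
from fit import *
st(); duct([.521,-.019,-.7155])
E
```

```text
ee_pos: [0.3984, -0.1546, 0.0083]
force: [0.4, 0.5, 0.4]
ee_pos: [0.434, -0.1131, 0.009]
force: [-3.7, -4.9, 4.0]
t 8.25 bay [-0.2177 -0.166 ] z 0.009 F [-3.7 -4.9  4. ] gap -0.002
duct [ 0.5237 -0.0167 -0.7173] cost 64.1 A [-0.0472  0.019 ] B [-0.2069 -0.1602] yaw -0.728
```

```bash

python3 -m inch '0 0 0 0 1 0 1; 0 0 0 0 2 0 1; 0 0 0 0 3 0 1; 0 0 0 0 4 0 1; 0 0 0 0 4.5 0 1' | egrep 'force|pos'
python3 - <<'E'
from fit import *
st(); duct([.557,.017,-.7155])
E
```

```text
ee_pos: [0.4655, -0.0777, 0.0093]
force: [-2.4, -1.0, -0.6]
t 8.8 bay [-0.1859 -0.131 ] z 0.0093 F [-2.4 -1.  -0.6] gap 0.001
duct [ 0.5542  0.0173 -0.7157] cost 88.3 A [-0.0165  0.0528] B [-0.1759 -0.1266] yaw -0.726
```

```bash

python3 -m inch '0 0 -.02 .1 1 0 1; 0 0 -.04 .2 1.8 0 1; 0 0 -.06 .3 2.6 0 1; 0 0 -.09 .4 3.4 0 1; 0 0 -.11 .5 4 0 1' | egrep 'force|pos'
python3 - <<'E'
from fit import *
st(); duct([.567,.045,-.65])
E
```

```text
ee_pos: [0.4881, -0.0436, 0.0094]
force: [-2.5, -3.3, -1.6]
t 9.35 bay [-0.1629 -0.0971] z 0.0094 F [-2.5 -3.3 -1.6] gap -0.001
duct [ 0.5621  0.0557 -0.6119] cost 230.6 A [-0.018   0.0989] B [-0.1579 -0.0961] yaw -0.622
```

```bash

python3 -m inch '0 0 -.02 0.05 .5 0 1; 0 0 -.04 .1 1 0 1; 0 0 -.04 .1 1 0 1; 0 0 0 .1 -.5 0 1; 0 0 0 .1 -2 0 1' | egrep 'force|pos'
python3 -m inch '0 0 0 0 0 -2 1; 0 0 0 1 -1 -4.5 1; 0 0 0 4 -2.5 -6 1; 0 0 0 7 -3 -6 1; 0 0 0 8.5 -3 -6 1' | egrep 'force|pos'
python3 - <<'E'
from fit import *
st(); fs,p=duct([.568,.055,-.58])
im=fs[0]["img"][:,:,::-1].copy(); cs,_=cv2.findContours((sil(fs[0],DUCT,p)>.5).astype(np.uint8),0,2); cv2.drawContours(im,cs,-1,(0,255,0),1)
cv2.imwrite("pics/v9.png",cv2.resize(im[110:290,160:340],(600,600),interpolation=0))
E
```

```text
ee_pos: [0.477, -0.0593, 0.0095]
force: [0.1, 0.5, 0.5]
ee_pos: [0.386, -0.0357, 0.069]
force: [0.2, 0.1, -0.3]
t 10.4 bay [-0.2649 -0.0881] z 0.069 F [ 0.2  0.1 -0.3] gap -0.002
duct [ 0.5675  0.0708 -0.5853] cost 226.4 A [-0.015   0.1158] B [-0.1497 -0.0828] yaw -0.596
```

View pics/v9.png

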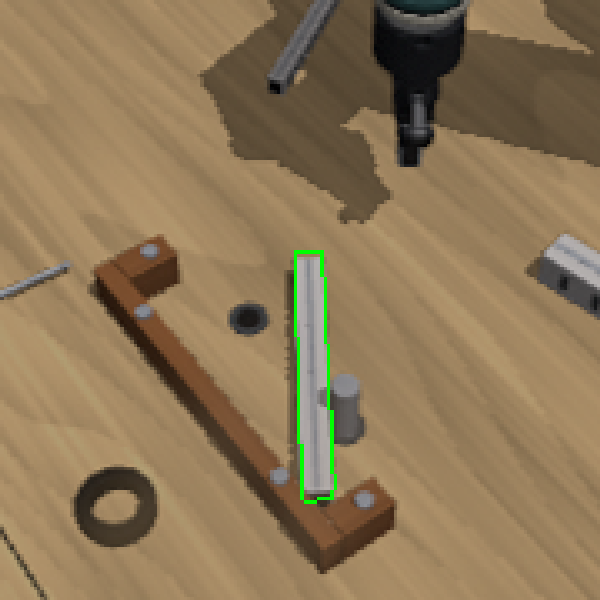

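```bash
python3 - <<'E'
from fit import *
go(-.183,-.0425,.009,-.596); 
E
```

```text
turn [ 0.007  0.002 -0.017] shift cm [-4.27  8.4   6.02]
```

```bash

python3 -m inch '0 0 0 -2 4 0 1; 0 0 0 -4.3 8.4 0 1; 0 0 0 -4.3 8.4 3 1; 0 0 0 -4.3 8.4 6 1; 0 0 0 -4.3 8.4 6 1' | egrep 'force|pos'
python3 -m inch '0 0 0 -1.2 0 0 1; 0 0 0 -2.4 0 0 1; 0 0 -.05 -3.6 .1 0 1; 0 0 -.1 -4.7 .2 0 1; 0 0 -.15 -5.8 .4 0 1' | egrep 'force|pos'
python3 - <<'E'
from fit import *
st(); duct([.59,.06,-.45]); go(-.1025,-.087,.009,-.3)
E
```

```text
ee_pos: [0.4666, 0.0109, 0.0063]
force: [-1.8, -0.3, -0.0]
ee_pos: [0.5188, -0.0201, 0.0076]
force: [-1.4, 0.0, -0.3]
t 11.45 bay [-0.132  -0.0739] z 0.0076 F [-1.4  0.  -0.3] gap 0.001
duct [ 0.5803  0.0682 -0.383 ] cost 300.5 A [-0.0235  0.1245] B [-0.1156 -0.0971] yaw -0.394
turn [ 0.006  0.004 -0.16 ] shift cm [-2.93  0.09 -0.1 ]
```

```bash

python3 -m inch '0 0 -.03 -.6 0 0 1; 0 0 -.06 -1.2 0 0 1; 0 0 -.1 -1.8 .05 0 1; 0 0 -.13 -2.4 .1 0 1; 0 0 -.16 -2.9 .1 0 1' | egrep 'force|pos'
python3 - <<'E'
from fit import *
st(); duct([.595,.06,-.25]); go(-.04,-.095,.009,0)
E
```

```text
ee_pos: [0.5493, -0.0334, 0.0094]
force: [-1.0, 1.8, -0.2]
t 12.0 bay [-0.1017 -0.0876] z 0.0094 F [-1.   1.8 -0.2] gap 0.002
duct [ 0.5939  0.0695 -0.1845] cost 240.9 A [-0.0327  0.1326] B [-0.0792 -0.1028] yaw -0.195
turn [ 0.005  0.009 -0.299] shift cm [-5.98  1.11  0.11]
```

```bash

python3 -m inch '0 0 -.06 -1.1 .1 0 1; 0 0 -.12 -2.2 .2 0 1; 0 0 -.18 -3.3 .3 0 1; 0 0 -.24 -4.4 .5 0 1; 0 0 -.3 -5.2 .7 0 1' | egrep 'force|pos'
python3 - <<'E'
from fit import *
st(); fs,p=duct([.62,.063,0.03])
im=fs[0]["img"][:,:,::-1].copy(); cs,_=cv2.findContours((sil(fs[0],DUCT,p)>.5).astype(np.uint8),0,2); cv2.drawContours(im,cs,-1,(0,255,0),1)
cv2.imwrite("pics/v10.png",cv2.resize(im[110:290,160:340],(600,600),interpolation=0))
E
```

```text
ee_pos: [0.6039, -0.0429, 0.0111]
force: [-1.3, -0.9, -1.4]
t 12.55 bay [-0.0471 -0.0976] z 0.0111 F [-1.3 -0.9 -1.4] gap 0.003
duct [0.6136 0.0691 0.1193] cost 260.9 A [-0.0493  0.1336] B [-0.0232 -0.105 ] yaw 0.109
```

View pics/v10.png

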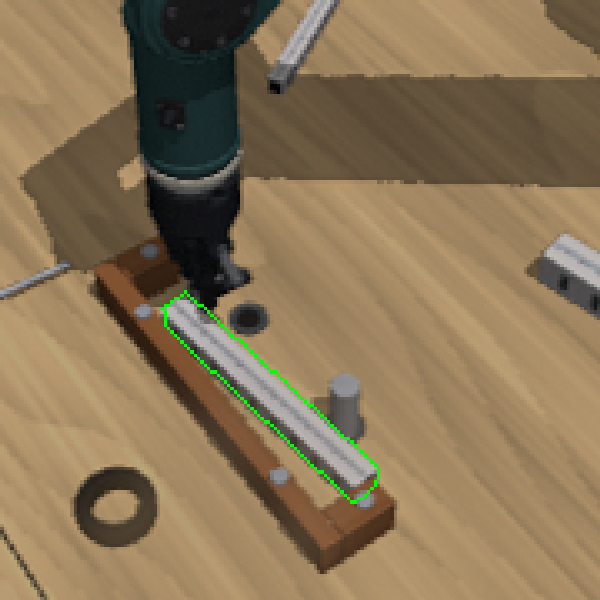

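```bash

python3 -m inch '0 0 0 2 0 0 1; 0 0 0 3.9 0 0 1; 0 0 0 3.9 4 0 1; 0 0 0 3.9 8 0 1; 0 0 0 3.9 11.2 0.2 1' | egrep 'force|pos'
python3 -m inch '0 0 0 -1 0 0 1; 0 0 0 -2 0 0 1; 0 0 0 -3 0 0 1; 0 0 0 -3.8 0 0 1; 0 0 0 -4.4 0 0 1' | egrep 'force|pos'
python3 -c "
from fit import *
st(); duct([.63,.068,.04]); go(-.037,.015,.009,0)"
```

```text
ee_pos: [0.5659, 0.0694, 0.0103]
force: [-0.1, 0.5, -0.5]
ee_pos: [0.6091, 0.0689, 0.0109]
force: [-6.2, 1.9, 3.3]
t 13.6 bay [-0.0408  0.0142] z 0.0109 F [-6.2  1.9  3.3] gap -0.002
duct [0.6293 0.0616 0.0241] cost 286.4 A [-0.0223  0.1266] B [-0.019  -0.1133] yaw 0.014
turn [ 0.003  0.015 -0.002] shift cm [-0.22  0.1   0.2 ]
```

Nearly flat. I'll press a few mm further and watch the force.

```bash

python3 -m inch '0 0 0 -.2 0 0.1 1; 0 0 0 -.4 0 0.1 1; 0 0 0 -.6 0 .1 1; 0 0 0 -.8 0 .1 1; 0 0 0 -.8 0 .1 1' | egrep 'force|pos'
python3 -c "
from fit import *
st(); duct([.637,.062,.012])"
```

```text
ee_pos: [0.6123, 0.0679, 0.0093]
force: [-14.4, -0.5, 11.2]
t 14.15 bay [-0.0375  0.0131] z 0.0093 F [-14.4  -0.5  11.2] gap 0.001
duct [ 0.632   0.0596 -0.0041] cost 286.3 A [-0.0162  0.1246] B [-0.0197 -0.1154] yaw -0.015
```

```bash

python3 -m inch '0 0 0 1 0 0 1; 0 0 0 3 0 0 1; 0 0 0 5 0 -3 1; 0 0 0 9 0 -8 1; 0 0 0 13 0 -12 1' | egrep 'force|pos'
python3 -m inch '0 0 0 2 4 -2 1; 0 0 0 3 8 -2 1; 0 0 0 3 12 -2 1; 0 0 0 3 16 -2 1; 0 0 0 3 20 -2 1' | egrep 'force|pos'
python3 - <<'E'
from fit import *
st(); fs,p=duct([.637,.06,.005]); gt,q=duct(cams=("top",)); o=[]
for h,r,(a,b,c,d) in((fs[0],p,(175,150,305,280)),(gt[0],q,(180,130,300,200))):
    im=h["img"][:,:,::-1].copy(); 
    o.append(cv2.resize(im[b:d,a:c],(390,int(390*(d-b)/(c-a))),interpolation=2)); o[-1]=cv2.copyMakeBorder(o[-1],0,390-o[-1].shape[0],0,0,0)
cv2.imwrite("pics/v11.png",np.hstack(o))
E
```

```text
ee_pos: [0.4969, 0.0658, 0.1152]
force: [1.4, 0.0, 1.0]
ee_pos: [0.4668, 0.2668, 0.1361]
force: [0.9, -0.5, -0.4]
t 15.2 bay [-0.181   0.2135] z 0.1361 F [ 0.9 -0.5 -0.4] gap -0.005
duct [ 0.633   0.0599 -0.004 ] cost 301.5 A [-0.0152  0.1248] B [-0.0187 -0.1151] yaw -0.015
duct [ 0.6343  0.0659 -0.0291] cost 607.4 A [-0.0109  0.1308] B [-0.0204 -0.109 ] yaw -0.04
```

View pics/v11.png

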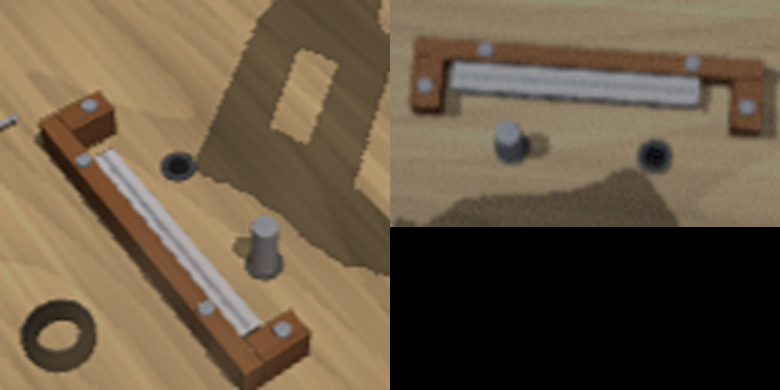

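The duct looks flat and between the cheeks, but the right end's fit is close to the limit (B x -.0187). I'll press that end once from the near side and read the force.

```bash

python3 -m inch '0 0 0 0 -5 0 1; 0 0 0 0 -10 0 1; 0 0 0 0 -15 0 1; 0 0 0 0 -20 0 1; 0 0 0 0 -25 0 1' | grep pos
python3 -c "
from fit import *
st(); go(-.085,-.085,.009,0)"
```

```text
ee_pos: [0.4697, 0.0164, 0.135]
t 15.8 bay [-0.1807 -0.0369] z 0.135 F [ 2.1 -0.7 -0. ] gap 0.002
turn [ 0.005  0.012 -0.003] shift cm [-9.44 -4.84 12.69]
```

```bash

python3 -m inch '0 0 0 -4 -2.5 3 1; 0 0 0 -8 -4.8 5.5 1; 0 0 0 -9.2 -4.8 9 1; 0 0 0 -9.2 -4.8 12 1; 0 0 0 -9.2 -4.8 12.6 1' | egrep 'pos|force'
python3 -m inch '0 0 0 -1 0 0 1; 0 0 0 -2 0 0 1; 0 0 0 -3 0 0 1; 0 0 0 -4 0 0 1; 0 0 0 -4.5 0 0 1' | egrep 'pos|force'
python3 -c "
from fit import *
st()"
```

```text
ee_pos: [0.5614, -0.0318, 0.0067]
force: [-1.5, 0.8, 0.7]
ee_pos: [0.6091, -0.0315, 0.0084]
force: [-0.0, -0.9, 0.8]
t 16.8 bay [-0.0418 -0.0863] z 0.0084 F [-0.  -0.9  0.8] gap 0.003
```

```bash

python3 -m inch '0 0 0 -.15 0 0 1; 0 0 0 -.3 0 0 1; 0 0 0 -.45 0 0 1; 0 0 0 -.6 0 0 1; 0 0 0 -.7 0 0 1' | egrep 'pos|force'
python3 -c "
from fit import *
st()"
```

```text
ee_pos: [0.613, -0.0312, 0.008]
force: [-7.8, -1.6, 6.1]
t 17.3 bay [-0.0379 -0.0861] z 0.008 F [-7.8 -1.6  6.1] gap 0.003
```

```bash

python3 -m inch '0 0 0 1 0 0 1; 0 0 0 3 0 0 1; 0 0 0 5 0 -3 1; 0 0 0 9 0 -8 1; 0 0 0 13 0 -12 1' | egrep 'pos'
python3 -m inch '0 0 0 2 4 -2 1; 0 0 0 3 8 -2 1; 0 0 0 3 12 -2 1; 0 0 0 3 16 -2 1; 0 0 0 3 20 -2 1' | egrep 'pos'
python3 - <<'E'
from fit import *
st(); fs,p=duct([.637,.06,.005]); gt,q=duct([.637,.06,.005],cams=("top",))
for n in("tape","plug","boot","driver"):
    print(n,[(px2w(gt[0],r["rect"][0]*512,r["rect"][1]*384,.02).round(3),round(r["conf"],2)) for r in search_frame("top",n)[:1]])
h=gt[0]; cv2.imwrite("pics/v12.png",cv2.resize(h["img"][125:205,175:305,::-1],(780,480),interpolation=2))
E
```

```text
ee_pos: [0.4958, -0.0325, 0.1133]
ee_pos: [0.4638, 0.1686, 0.1344]
t 18.3 bay [-0.185   0.1153] z 0.1344 F [ 0.4 -0.1  0.3] gap -0.003
duct [ 0.6338  0.0603 -0.0008] cost 299.9 A [-0.0148  0.1253] B [-0.0175 -0.1147] yaw -0.011
duct [ 0.6322  0.0453 -0.0386] cost 650.6 A [-0.012   0.1101] B [-0.0237 -0.1296] yaw -0.049
tape [(array([0.763, 0.088, 0.02 ]), 0.66)]
plug [(array([0.601, 0.433, 0.02 ]), 0.72)]
boot [(array([ 0.655, -0.386,  0.02 ]), 0.56)]
driver [(array([ 0.816, -0.161,  0.02 ]), 0.57)]
```

View pics/v12.png

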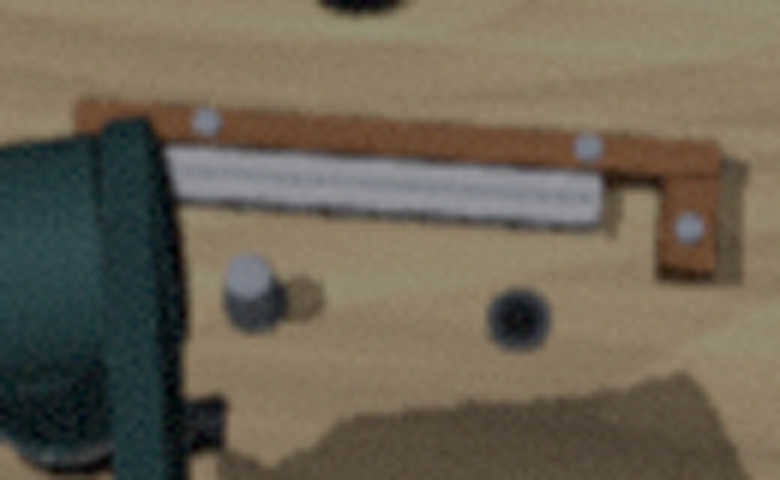

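The duct runs parallel and tight to the rail: its far edge goes from (165,148) to (605,172) along the rail edge, and its right end at x≈605 is clear of the cheek at x≈660.

```bash
python3 -c "
from rig import *
print(hand_in())"
```

```text
the job is handed in; nothing more can be done
None
```

I slid the duct into the bay with closed fingers and handed the job in at about 18 s; no verdict is reported.

**How it went:** I pushed the left end face to the right, then swung the left end in past the post. Next I pushed the right end face forward and left behind the post, and swung the right end in. Last, I pressed the duct against the rail at the middle (about 14 N) and near the right end (about 8 N). I never pinched or lifted it.

**Last checks that agreed:**
- **Rail contact:** both presses stopped at the same finger depth, x −0.0375 m at the middle and −0.038 m near the right end. This suggests the duct is flat on the rail.
- **Scene camera:** duct_end_a was at (−0.015, 0.125) and duct_end_b at (−0.0175, −0.115) in the bay frame. Both are within limits, but end b is only 1.5 mm inside its limit.
- **Last picture:** it shows the duct parallel and tight to the rail.
- **Bystanders:** all four were found within about 10 mm of where they started, which is within the detector's scatter.

**A check that disagreed:** the top-camera fit put end b at x = −0.024 m, outside the limit. I gave it little weight because its fit was poor (cost about 650). The arm covered the duct's left end in that picture, and a fit from an arm-blocked top view had already gone wrong earlier.

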